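# Find the lathe's soft foot with a feeler blade

## Task

The little lathe rocks because one of its four levelling feet hangs clear of the bench. Take the feeler by its handle, keep it flat on the bench and feel under the feet from the ends of the lathe, backing off wherever it jams and never forcing the blade; when you find the foot it slips under, slide it in right up to the handle, centred under the foot, and leave it there to mark that foot. Do not knock the lathe or disturb the other things.

Things in the scene. Friction and masses are not known exactly. Their poses are not given: they have to be found in the camera images.
- lathe: mini wood lathe, dark grey castings, fixed and unyielding, about 210 (x) x 350 (y) x 190 mm high; bed along its y, headstock at +y (left), tailstock at -y; origin on the bench under its middle, z up. Two cross-feet at y = +-150 mm: bars 206 x 34 mm, underside 27, top 45 mm above the bench. Past its ends (|y| > 175 mm) nothing overhangs the bench, and the bench is clear for sliding in along its y
- foot_front_left (a point): point on the bench under the centre of the front left levelling foot: a round black rubber pad 40 mm across, 11 mm thick, under the end of a cross-foot, on a stud reaching 70 mm up (front = robot side, -x of the lathe; left = its +y). One of the four feet hangs 7 mm clear of the bench and takes the blade; which one changes and is not measured
- foot_front_right (a point): the same for the front right foot (-x, -y of the lathe). The three feet that do not hang stand on the bench or within 2.5 mm of it: there the blade jams against the edge of the pad, 20 mm from its centre. The rubber pads yield sideways about 1 mm per 4 N and spring back
- foot_rear_left (a point): the same for the rear left foot (+x, +y of the lathe)
- foot_rear_right (a point): the same for the rear right foot (+x, -y of the lathe)
- feeler: feeler, 160 mm long, about 0.1 kg, flat on the bench right of the lathe. +x along the blade, z up; handle and blade share one flat underside. Origin on it at the front end of the handle. Dark hardwood handle from x = -100 mm to 0, 22 mm wide (y), 26 mm high (brass front 6 mm: 16 high). The front end is the stop, meeting the foot's edge with the nose 40 mm past the foot's centre
- blade: the feeler's steel blade, rigid with the handle, same origin and axes: from x = 0 to the rounded nose at x = 60 mm, 22 mm wide, 4.5 mm thick
- feeler_grip (a point): place to grip the handle across its 22 mm width: 45 mm behind its front end, 13 mm above the underside
- blade_nose (a point): the blade's nose (tip), 60 mm ahead of the handle, 2 mm above the underside
- blade_root (a point): point on the blade 20 mm ahead of the handle, 2 mm above the underside; it lies under the foot's centre when the blade is in up to the handle
- chuck_key: chuck key lying on the bench under the front of the lathe, between its two front feet; T of 12 mm steel bar 77 mm long; loose bystander
- drive_centre: steel drive centre lying on the bench under the back of the lathe, between its two rear feet; about 18 x 86 x 22 mm; loose bystander
- turning_blank: square pine blank 160 x 40 x 40 mm lying between robot and lathe; loose bystander
- sanding_block: cork sanding block 110 x 65 x 35 mm lying between robot and lathe; loose bystander
- gouge: turning gouge, 320 mm long with turned wooden handle, lying beyond the lathe; loose bystander
- guitar_ornament: small black guitar ornament 185 mm tall on a log-slice stand 84 mm across, at the left; loose bystander
- caliper: steel slide caliper 160 mm long lying flat at the left; loose bystander
- tape_roll: roll of paper tape 90 mm across, 25 mm high, at the far right; loose bystander
Things that resemble listed ones, but are neither listed nor needed, are in the scene too. Leave any purple, red or turquoise look-alike of the feeler alone.

How it is judged (in metres and radians):
At the end, for the whole second after the job is handed in: The feeler lies flat and still with its blade under the one hanging foot, in up to the handle: the point 20 mm ahead of the handle is within 15 mm (in plan) of the foot's centre, and blade root and nose are less than 8 mm above the bench (((horizontal distance between blade_root and foot_front_left below 0.015 m and height (world z) of each of blade_root, blade_nose below 0.008 m) or (horizontal distance between blade_root and foot_front_right below 0.015 m and height (world z) of each of blade_root, blade_nose below 0.008 m) or (horizontal distance between blade_root and foot_rear_left below 0.015 m and height (world z) of each of blade_root, blade_nose below 0.008 m) or (horizontal distance between blade_root and foot_rear_right below 0.015 m and height (world z) of each of blade_root, blade_nose below 0.008 m)) and angle between feeler's own z axis and vertical below 0.1 rad and linear speed of feeler below 0.01 m/s); the robot touches nothing.
It fails at once if the blade forced: any contact force on the steel blade (from the feet, the bench, the fingers or anything else) above 20 N (contact force between blade and anything else above 20 N).
It fails at once if the feeler or the robot strikes the lathe with more than 20 N (contact force between any of feeler, the fingers, the arm and lathe above 20 N).
It fails at once if a bystander pushed more than 25 mm from its place (distance of any of chuck_key, drive_centre, turning_blank, sanding_block, gouge, guitar_ornament, caliper, tape_roll from where it was at the start of the episode above 0.025 m).
It also fails if it takes over 72 s, if anything falls off the work surface, if the arm or the gripper's body presses on something with over 40 N, if the wrist force passes 120 N, or if a joint passes its speed limit or range.

## Robot

A 6-joint arm with a two-finger parallel gripper is mounted at the origin on the work surface. World frame = base frame: x ahead of the robot, y to its left, z up, the work surface at z = 0. Lengths are in mm, angles in degrees, forces in N, time in s.
With the tool pointing down it reaches from about 300 to 950 mm from the base axis. Payload 3.1 kg.
Tool frame: the origin (TCP) lies on the centre line of the jaws, within the pads' length; the fingertips stand r.tip_reach ahead of it and the grasp point (between the pads) lies 8 mm behind it (r.tip_reach is the distance from the TCP to the fingertips, in mm); z points along the fingers, y is the line along which they close (so a half turn about z gives the same grasp; the last joint's range is limited). The gripper opens to 85 mm and grips with 20 to 120 N. Pads are 22 mm wide; open, the fingers measure 114 mm over their backs; the gripper's body (76 mm by 85 mm) begins 54 mm behind the grasp point. The pads swing forward as they close: fully open they stand 13 mm farther back than shut.
Start: joints at [69.574, 17.653, 93.61, -0, 68.738, -3.994], TCP at [176.829, 599.47, 242.272] pointing down, gripper open.
Joint ranges: [-175.34, 175.34], [-45.06, 112.39], [2.9, 150.54], [-68.45, 248.45], [3.09, 151.38], [-168.51, 168.51]. Speed limits (degrees/s): [159.86, 159.86, 180, 180, 180, 180].

## Interface

Orientations are given as [roll, pitch, yaw] about the fixed x, y, z axes, in that order (R = Rz(yaw) Ry(pitch) Rx(roll)).
In Python, from cell import state, cams, r, boxes_of gives the robot as it stands.
- The arm moves only by the shell command python3 -m inch 'ROWS' [OPENING] [FORCE]. ROWS is a JSON object of lists of equal length, an entry for each row: "dp": the shift along the tool's x, y, z in units of 40 mm (1.0 is 40 mm), a list of three; "dr": the turn, a rotation vector about the tool's x, y, z in rad, a list of three. A call has 1 to 12 rows; each row shifts and turns the commanded pose from where the row before left it, along the tool's axes as they then stand; what a row does not reach is not made up. A row lasts 1/12 s, in which the tool goes at most 41.7 mm and 7.16 degrees, less where a joint would pass 70% of its speed; a pose out of reach is approached as far as the arm can. A call is refused whole if a number of a shift passes 1 or a number of a turn 0.125, either way. A call with a gripper value outside its range is refused whole. OPENING is the opening, from -1 (shut) to 1 (fully open), set as the call begins (- or left out, the last holds). The fingers move at their own pace and stop on an object; FORCE is the grip in N (left out, the last holds). Time passes only in rows, so rows that do not move let the fingers close. It gives the time, the measured TCP pose, the force, the opening and the grip force at its end, in the units of the state.
- state(): the state, without advancing time (a new reading comes with each control period).
- cams.grab_frame(name): name is "scene" or "top" or "wrist"; returns a dict with "image" (480x640x3 uint8, red, green, blue), "range_z" (480x640 float32, mm along the optical axis (not along the pixel's ray), 0 where there is no reading), "camera_matrix" (3x3 intrinsics, pixels), "eye" and "attitude" of the camera in the world. Camera axes: x right, y down, z forward; pixel columns grow to the right and rows downward; lengths in mm; the calibration is good to about 2 mm. A picture is of the moment at which its call begins.
- r.job_done(): hands the job in; it is judged then, once.
Trained networks look in a picture, given as the dict that the camera call returned (one of the last four; its "shot" number tells which), for a name from the list of things; names that differ only in an ending like _2 or _b are one class to them, and where a whole thing is asked for, a point or a joint stands for the part that bears it (a point fixed in the world has none). Each returns a list of dicts, best first, with "score" (0 to 1); they miss things now and then, are a little off and sometimes report something else, mostly with a low value. They report only what shows in the picture. A call takes as long as a camera call. They do not tell look-alikes from the thing itself.
- boxes_of(picture, query): "at" ([x, y, z] in mm, in world coordinates, good to about 4 mm: the middle of the surface that is visible of it).
The state is a dict: "clock": time; "qpos": joint angles; "joint_velocities": joint speeds; "joint_torque": joint torques, N m; "position": TCP position; "eef_rot": TCP orientation; "force": force on the tool from outside, world axes, zero at the start; "torque": the same for the moment, N m; "finger_gap": opening from 0.0 (shut) to 1.0 (fully open); "finger_force": force on a finger pad.
Only numpy, scipy, OpenCV 4.12 (cv2) and the standard library are available. Lean on these libraries where they do the work, as an engineer would, in place of code of your own. Each camera call takes 0.05 s, during which the arm holds its last target. There are 200 camera calls.

## Working session

There is one attempt and no reset: what is moved stays moved. The work goes in short steps, Python scripts to look and compute and a shell command to move; the robot and the scene stay as the last step left them, time stands still between calls to the robot, and variables do not carry over. Pictures are saved under pics/ and viewed, at most 10 in all, crops included, and the job is handed in when it is done.

```bash
ls; mkdir -p pics; cat > h.py <<'E'
import numpy as np, cv2
from cell import state, cams, r, boxes_of
def save(f,n): cv2.imwrite('pics/'+n+'.png', f['image'][:,:,::-1])
E
python3 - <<'E'
from h import *
print(state(), r.tip_reach)
for n in ['top','scene']:
    f=cams.grab_frame(n); save(f,n+'0'); print(n,f['eye'],f['attitude'],f['camera_matrix'])
    for q in ['feeler','lathe','chuck_key','drive_centre','turning_blank','sanding_block','gouge','guitar_ornament','caliper','tape_roll','foot_front_left','blade']:
        try: print(q,[(np.round(b['at']).tolist(),round(b['score'],2)) for b in boxes_of(f,q)])
        except Exception as e: print(q,e)
E
```

```text
pics
{'clock': 0.0, 'qpos': array([ 6.95737559e+01,  1.77075589e+01,  9.36906527e+01, -6.08480953e-04,
        6.87376892e+01, -3.99401615e+00]), 'joint_velocities': array([-0.07605273, -0.00515488,  0.01732814,  0.06645015,  0.02683479,
        0.09415517]), 'joint_torque': array([-2.00321352e-03, -4.15261567e+01, -2.76666158e+01, -2.35064281e-04,
        1.03758008e-02, -1.28570306e-05]), 'position': array([176.55089814, 598.69897931, 241.0044482 ]), 'eef_rot': array([-1.79864390e+02, -8.90063519e-03,  1.63567983e+02]), 'force': array([-0.51684902,  0.48816002,  0.22331857]), 'torque': array([-0.02715586, -0.00364838, -0.016413  ]), 'finger_force': 0.0, 'finger_gap': 1.0025524130109438} 11.0
top [3.73828616e+02 4.81293535e-01 1.40489877e+03] [-171.02954646   -1.47185814  -90.17018685] [[440.15169884   0.         316.4646166 ]
 [  0.         440.15169884 250.69020757]
 [  0.           0.           1.        ]]
feeler [([409.0, -556.0, 18.0], 0.95), ([354.0, -347.0, 26.0], 0.88), ([662.0, -263.0, 22.0], 0.87), ([510.0, -376.0, 24.0], 0.61), ([498.0, -329.0, 4.0], 0.34)]
lathe [([555.
[... 807 characters left out ...]
 [  0.           0.           1.        ]]
feeler [([519.0, -385.0, 12.0], 0.96), ([355.0, -333.0, 16.0], 0.82), ([677.0, -255.0, 16.0], 0.72)]
lathe [([592.0, 120.0, 123.0], 0.71)]
chuck_key []
drive_centre [([653.0, 49.0, 16.0], 0.69)]
turning_blank [([378.0, 184.0, 38.0], 0.81)]
sanding_block [([375.0, -142.0, 41.0], 0.82)]
gouge [([787.0, -24.0, 20.0], 0.58)]
guitar_ornament [([590.0, 480.0, 21.0], 0.79)]
caliper [([463.0, 522.0, 3.0], 0.87), ([592.0, 118.0, 123.0], 0.67)]
tape_roll [([649.0, -461.0, 17.0], 0.79), ([524.0, -380.0, 14.0], 0.31)]
foot_front_left [([586.0, 116.0, 121.0], 0.84)]
blade [([694.0, -219.0, 3.0], 0.57), ([470.0, -563.0, 5.0], 0.49), ([522.0, -385.0, 14.0], 0.28)]
```

View pics/top0.png

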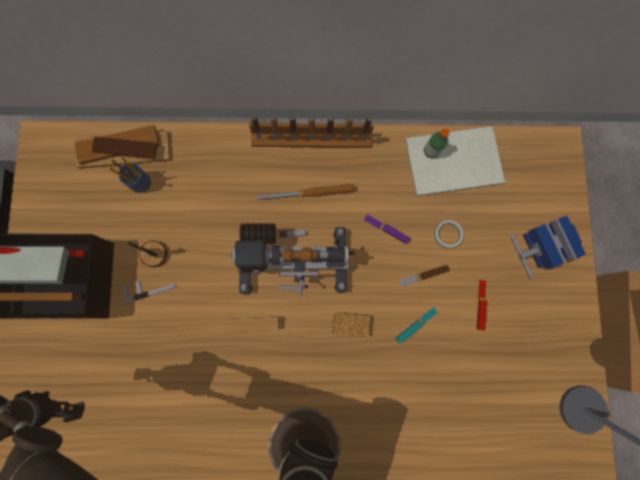

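View pics/scene0.png

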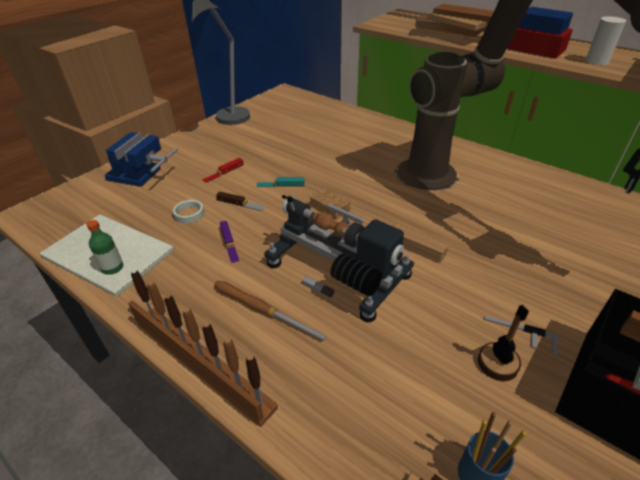

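The top view shows the steel/dark feeler at (425,276), with its blade pointing left towards the lathe. The lathe spans columns 235-350 and rows 225-292. Its right feet are near (341,232) and (341,288), and the front left foot is near (245,288). I'll raise the arm, turn it, and move over the gap between the lathe and the feeler.

```bash
python3 -m inch '{"dp":[[0,0,-0.5],[0,0,-0.5],[0,0,-0.5],[0,0,-0.5],[0,0,-0.5],[0,0,-0.5],[0,0,-0.5],[0,0,-0.5],[0,0,-0.5]],"dr":[[0,0,0.1156],[0,0,0.1156],[0,0,0.1156],[0,0,0.1156],[0,0,0.1156],[0,0,0.1156],[0,0,0.1156],[0,0,0.1156],[0,0,0.1156]]}'
python3 -m inch '{"dp":[[-1,0.165,0],[-1,0.165,0],[-1,0.165,0],[-1,0.165,0],[-1,0.165,0],[-1,0.165,0],[-1,0.165,0],[-1,0.165,0],[-1,0.165,0],[-1,0.165,0]],"dr":[[0,0,0],[0,0,0],[0,0,0],[0,0,0],[0,0,0],[0,0,0],[0,0,0],[0,0,0],[0,0,0],[0,0,0]]}'
python3 -m inch '{"dp":[[-1,0.165,0],[-1,0.165,0],[-1,0.165,0],[-1,0.165,0],[-1,0.165,0],[-1,0.165,0],[-1,0.165,0],[-1,0.165,0],[-1,0.165,0],[0,0,0]],"dr":[[0,0,0],[0,0,0],[0,0,0],[0,0,0],[0,0,0],[0,0,0],[0,0,0],[0,0,0],[0,0,0],[0,0,0]]}'
python3 - <<'E'
from h import *
s=state();print(s['position'],s['eef_rot'],s['clock'],s['qpos'])
f=cams.grab_frame('wrist'); save(f,'w1'); print(f['eye'],f['attitude'],f['camera_matrix'])
for q in ['feeler','blade','lathe','foot_front_right']:
    print(q,[(np.round(b['at']).tolist(),round(b['score'],2)) for b in boxes_of(f,q)])
np.savez('w1.npz',**{k:np.array(f[k]) for k in ['image','range_z','camera_matrix','eye','attitude']})
E
```

```text
clock: 2.05
position: [176.8, 599.3, 423.3]
eef_rot: [-180.0, -0.0, 103.6]
force: [0.4, -0.6, 1.3]
finger_gap: 0.998
finger_force: 0.0
clock: 2.88
position: [337.5, 225.4, 422.6]
eef_rot: [179.9, -0.0, 104.0]
force: [0.9, 0.5, -0.7]
finger_gap: 0.997
finger_force: 0.0
clock: 3.72
position: [483.5, -114.0, 421.5]
eef_rot: [-180.0, 0.2, 103.6]
force: [-0.2, 0.3, 0.5]
finger_gap: 1.003
finger_force: 0.0
[ 483.50312601 -114.04790316  421.50384656] [-179.96087337    0.22505998  103.58339236] 3.7167 [-18.16460288  -3.44038771  96.82614534  -0.2123617   86.529115
 -31.73521919]
[464.51974691 -33.23319202 553.42679115] [1.60962035e+02 2.62504285e-02 1.35815513e+01] [[359.4404687    0.         316.74972062]
 [  0.         359.4404687  236.84441203]
 [  0.           0.           1.        ]]
feeler [([661.0, -266.0, 16.0], 0.83), ([418.0, -558.0, 13.0], 0.77), ([352.0, -338.0, 17.0], 0.69)]
blade [([389.0, -386.0, 4.0], 0.88), ([496.0, -330.0, 6.0], 0.84), ([692.0, -221.0, 5.0], 0.75), ([469.0, -564.0, 7.0], 0.52)]
lathe [([551.0, 12.0, 127.0], 0.86)]
foot_front_right [([550.0, 10.0, 129.0], 0.8), ([507.0, -370.0, 20.0], 0.46), ([776.0, -31.0, 26.0], 0.28)]
```

View pics/w1.png

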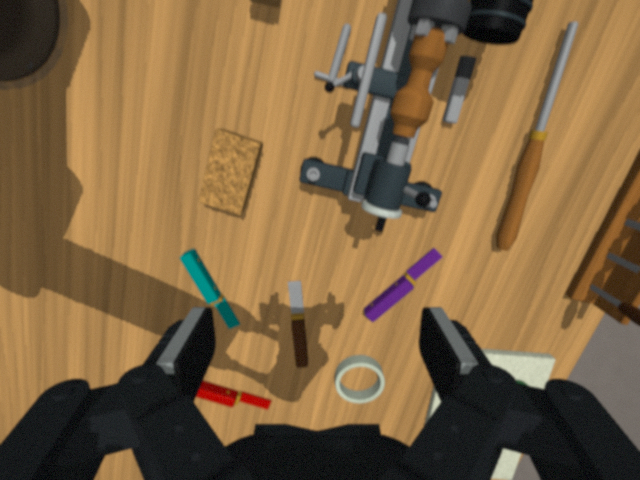

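The wrist view shows the feeler with its blade at (296,282)-(298,318) and its handle running to (302,367). The right cross-foot runs from the stud at (314,174) to the one at (423,200). The purple look-alike is at (403,285). Next I fit the poses from depth.

```bash
cat >> h.py <<'E'
from scipy.spatial.transform import Rotation as Ro
def cloud(f):
    K=f['camera_matrix'];z=np.asarray(f['range_z'],float);v,u=np.mgrid[:480,:640]
    p=np.stack([(u-K[0,2])/K[0,0]*z,(v-K[1,2])/K[1,1]*z,z],-1)
    R=Ro.from_euler('xyz',f['attitude'],degrees=True).as_matrix()
    P=p@R.T+f['eye']; P[z<=0]=np.nan; return P
def proj(f,X):
    R=Ro.from_euler('xyz',f['attitude'],degrees=True).as_matrix()
    c=(np.asarray(X,float)-f['eye'])@R; return (c[...,:2]/c[...,2:])@np.diag([f['camera_matrix'][0,0]]*2)+f['camera_matrix'][:2,2]
def sel(P,lo,hi): 
    with np.errstate(invalid='ignore'): return ((P>=lo)&(P<=hi)).all(-1)
E
python3 - <<'E'
from h import *
fs={'w':{k:v for k,v in np.load('w1.npz').items()}}
fs['t']=cams.grab_frame('top'); fs['s']=cams.grab_frame('scene')
for n,f in fs.items():
    P=cloud(f); 
    m=sel(P,[430,-420,-20],[580,-250,3]);print(n,'bench z',np.median(P[m][:,2]))
    m=sel(P,[430,-450,-20],[580,-290,60])
    hsv=cv2.cvtColor(f['image'],cv2.COLOR_RGB2HSV)
    h=m&(P[...,2]>13)&sel(P,[470,-450,0],[560,-320,60])
    if h.sum()>5:
        c,sz,a=cv2.minAreaRect(P[h][:,:2].astype(np.float32)); print(' handle',c,sz,a,np.percentile(P[h][:,2],[10,50,90]),h.sum())
    # steel blade: low saturation
    b=sel(P,[470,-360,-10],[530,-290,12])&(hsv[...,1]<70)
    if b.sum()>5:
        c,sz,a=cv2.minAreaRect(P[b][:,:2].astype(np.float32)); print(' blade',c,sz,a,np.median(P[b][:,2]),b.sum())
    dark=hsv[...,2]<255
    for y0,y1 in [(-130,-40),(170,260)]:
        m=sel(P,[430,y0,36],[700,y1,54]);q=P[m][:,:2]
        if len(q)>5:
            c,sz,a=cv2.minAreaRect(q.astype(np.float32)); print(' bar',y0,c,sz,a,len(q))
    for z in (60,):
        m=sel(P,[430,-130,z],[700,260,80]); 
        k,l,st,ce=cv2.connectedComponentsWithStats(m.astype(np.uint8))
        for i in range(1,k):
            if 4<=st[i,4]<200: print('  comp',np.round(np.median(P[l==i],0)),st[i,4],ce[i])
E
```

```text
w bench z 0.5438754950663451
 handle (522.7527465820312, -406.6070861816406) (22.32941436767578, 97.11468505859375) 18.139537811279297 [17.54212527 25.94908921 27.46710896] 649
 blade (499.0143127441406, -332.2682800292969) (22.141986846923828, 60.30841827392578) 17.40818214416504 5.008311200172784 409
 bar -130 (562.610107421875, -112.23526763916016) (205.4387664794922, 34.196876525878906) 0.6857320070266724 1552
  comp [527.  74.  72.] 148 [389.60135135  33.61486486]
  comp [631.  89.  77.] 28 [478.82142857  41.92857143]
  comp [ 478. -113.   71.] 52 [312.67307692 176.34615385]
  comp [ 555. -126.   63.] 12 [364.58333333 197.91666667]
  comp [ 647. -111.   70.] 48 [432.58333333 203.625     ]
t bench z -0.7407480497952292
 handle (523.94482421875, -404.3704528808594) (21.137372970581055, 96.82093811035156) 18.11480712890625 [20.34073312 24.58061202 28.79705243] 205
 blade (501.0952453613281, -334.78497314453125) (21.699970245361328, 50.38087844848633) 19.653942108154297 4.159120899493473 96
 bar -130 (563.4454956054688, -110.26825714111328) (202.2213897705078, 31.666330337524414) 0.
[... 736 characters left out ...]
631663
 handle (527.1035766601562, -404.644775390625) (29.06194496154785, 96.72946166992188) 18.210182189941406 [15.19360698 24.11839287 27.26520733] 199
 blade (500.41497802734375, -332.1997375488281) (31.15496063232422, 56.90891647338867) 9.879892349243164 4.367602440133055 90
 bar -130 (577.6158447265625, -108.45028686523438) (36.79913330078125, 182.9475555419922) 87.84322357177734 291
 bar 170 (561.9179077148438, 189.28759765625) (204.91510009765625, 34.635833740234375) 0.9297311902046204 534
  comp [557. -41.  74.] 151 [315.20529801 234.94701987]
  comp [ 651. -109.   68.] 20 [271.6  245.05]
  comp [555.  57.  74.] 169 [345.66272189 250.0295858 ]
  comp [477. 188.  68.] 20 [406.5 256.5]
```

```bash
python3 -m inch '{"dp":[[0,0,0],[0,0,0],[0,0,0],[0,0,0],[0,0,0],[0,0,0],[0,0,0],[0,0,0],[0,0,0],[0,0,0],[0,0,0],[0,0,0]],"dr":[[0,0,0.1229],[0,0,0.1229],[0,0,0.1229],[0,0,0.1229],[0,0,0.1229],[0,0,0.1229],[0,0,0.1229],[0,0,0.1229],[0,0,0.1229],[0,0,0.1229],[0,0,0.1229],[0,0,0.1229]]}' >/dev/null
python3 -m inch '{"dp":[[0,0,0],[0,0,0],[0,0,0],[0,0,0],[0,0,0],[0,0,0],[0,0,0],[0,0,0],[0,0,0],[0,0,0],[0,0,0],[0,0,0]],"dr":[[0,0,0.1229],[0,0,0.1229],[0,0,0.1229],[0,0,0.1229],[0,0,0.1229],[0,0,0.1229],[0,0,0.1229],[0,0,0.1229],[0,0,0.1229],[0,0,0.1229],[0,0,0.1229],[0,0,0.1229]]}' > /dev/null
python3 -m inch '{"dp":[[0,0,0],[0,0,0]],"dr":[[0,0,0.1229],[0,0,0]]}'
cat > meas.py <<'E'
from h import *
import sys
f=cams.grab_frame('wrist'); save(f,sys.argv[1]); P=cloud(f)
s=state();print(np.round(s['position'],1),np.round(s['eef_rot'],1),s['clock'],np.round(s['qpos'],1),f['eye'])
m=sel(P,[430,-420,-20],[580,-250,3]);print('bench z',np.median(P[m][:,2]))
hsv=cv2.cvtColor(f['image'],cv2.COLOR_RGB2HSV)
h=sel(P,[460,-460,13],[570,-320,40])
if h.sum()>5: print('handle',cv2.minAreaRect(P[h][:,:2].astype(np.float32)),np.percentile(P[h][:,2],[10,50,90]),h.sum())
b=sel(P,[470,-380,-10],[530,-290,12])&(hsv[...,1]<70)
if b.sum()>5: print('blade',cv2.minAreaRect(P[b][:,:2].astype(np.float32)),np.median(P[b][:,2]),b.sum())
for y0,y1 in [(-140,-80),(170,230)]:
    m=sel(P,[430,y0,36],[700,y1,54]);q=P[m][:,:2]
    if len(q)>5: print('bar',cv2.minAreaRect(q.astype(np.float32)),len(q))
    m=sel(P,[430,y0,60],[700,y1,80]); k,l,st,ce=cv2.connectedComponentsWithStats(m.astype(np.uint8))
    for i in range(1,k):
        if st[i,4]>8: print('  stud',np.round(np.median(P[l==i],0),1),st[i,4],ce[i])
E
python3 meas.py w2
```

```text
clock: 6.23
position: [481.6, -106.6, 422.7]
eef_rot: [-180.0, -0.0, -72.1]
force: [-0.1, 1.1, 0.2]
finger_gap: 0.997
finger_force: 0.0
[ 481.7 -106.7  422.6] [-180.    -0.   -71.8] 6.2833 [-17.6  -3.9  97.1   0.   86.7 144.3] [ 507.62606376 -185.93944763  554.9822803 ]
bench z 0.5446113652599252
blade ((496.2799987792969, -322.2151794433594), (22.261981964111328, 35.60829544067383), 16.781240463256836) 5.003798666354442 514
bar ((563.9426879882812, -113.29763793945312), (206.06398010253906, 34.21235275268555), 0.7434685230255127) 2140
  stud [ 647.5 -112.5   69.8] 69 [197.56521739 136.53623188]
  stud [ 600.7 -125.8   63. ] 54 [237.7962963  139.77777778]
  stud [ 548.4 -121.5   63.4] 336 [275.04464286 155.19940476]
  stud [ 479.1 -115.2   70.2] 51 [321.03921569 174.56862745]
bar ((487.5851745605469, 185.94094848632812), (61.1226806640625, 32.302425384521484), 1.1563791036605835) 512
  stud [474.8 183.   69.6] 48 [265.625      352.70833333]
```

View pics/w2.png

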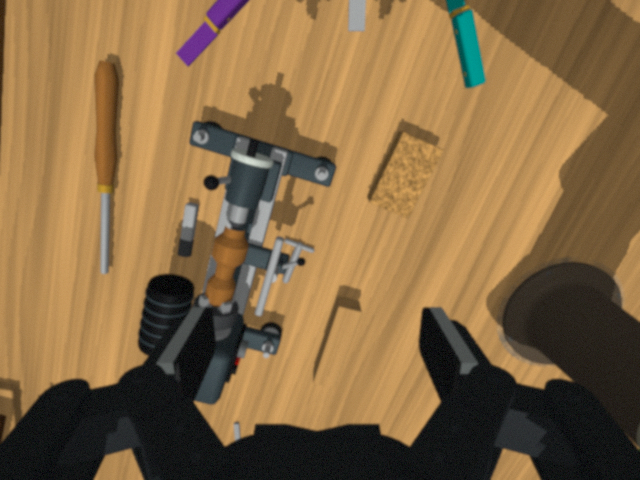

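The view shows the right cross-foot studs at (201,136) and (322,174), the front left stud at (266,353), and the feeler's nose at (357,15). Next I move in over the feeler.

```bash
python3 -m inch '{"dp":[[0.81,0.1,0.53],[0.81,0.1,0.53],[0.81,0.1,0.53],[0.81,0.1,0.53],[0.81,0.1,0.53],[0.81,0.1,0.53],[0.81,0.1,0.53],[0,0,0],[0,0,0]],"dr":[[0,0,0],[0,0,0],[0,0,0],[0,0,0],[0,0,0],[0,0,0],[0,0,0],[0,0,0],[0,0,0]]}'; python3 meas.py w3
```

```text
clock: 7.03
position: [524.0, -332.4, 271.2]
eef_rot: [179.8, 0.3, -72.0]
force: [-0.1, 1.1, 0.2]
finger_gap: 0.999
finger_force: 0.0
[ 524.7 -331.7  273.1] [ 1.8e+02  1.0e-01 -7.2e+01] 7.0833 [-36.3  15.8  92.4   0.   72.  125.6] [ 550.64422648 -412.13252927  403.07664811]
bench z 0.5119063332946894
handle ((524.41845703125, -409.6831359863281), (22.3620662689209, 99.29431915283203), 17.579309463500977) [23.59825756 26.1684792  27.31181687] 2252
blade ((499.0270080566406, -331.768310546875), (22.394718170166016, 59.83353805541992), 17.3350830078125) 4.998507180919546 977
bar ((563.7138061523438, -114.66499328613281), (206.04562377929688, 35.588783264160156), 0.5175538063049316) 2152
  stud [ 651.  -115.7   69.5] 35 [147.11428571 353.2       ]
  stud [ 557.7 -122.4   63.6] 997 [232.95687061 370.02407222]
  stud [ 479.1 -117.2   69.3] 105 [295.91428571 390.22857143]
```

```bash
python3 -m inch '{"dp":[[0.342,0.1,0.883],[0.342,0.1,0.883],[0.342,0.1,0.883],[0.342,0.1,0.883],[0.342,0.1,0.883],[0.342,0.1,0.883],[0,0,0.383],[0,0,0.383],[0,0,0.383],[0,0,0],[0,0,0]],"dr":[[0,0,0],[0,0,0],[0,0,0],[0,0,0],[0,0,0],[0,0,0],[0,0,0],[0,0,0],[0,0,0],[0,0,0],[0,0,0]]}'; python3 -c "
from h import *
for i in range(3):
    f=cams.grab_frame('top');s=state();print(s['position'],s['eef_rot'],s['force'])"
```

```text
clock: 8.0
position: [528.0, -416.9, 16.7]
eef_rot: [-180.0, -0.0, -72.0]
force: [-0.9, -0.7, -0.3]
finger_gap: 1.005
finger_force: 0.0
[ 528.63251343 -417.68769599   17.70541464] [-1.79924733e+02 -1.14341002e-01 -7.20158649e+01] [-0.36025993 -0.31445357  0.45564776]
[ 528.90325678 -418.18752505   18.2016577 ] [-1.79896971e+02 -1.70748865e-01 -7.20272197e+01] [0.52431736 1.24525605 1.04337964]
[ 528.93219136 -418.46241105   18.35723972] [-179.88841735   -0.19128922  -72.04301598] [-0.06971903 -0.50425439 -0.27787247]
```

```bash
python3 -m inch '{"dp":[[0,0.04,0.07],[0,0,0]],"dr":[[0,0,0],[0,0,0]]}'; python3 -m inch '{"dp":[[0,0,0],[0,0,0],[0,0,0],[0,0,0],[0,0,0],[0,0,0],[0,0,0],[0,0,0]],"dr":[[0,0,0],[0,0,0],[0,0,0],[0,0,0],[0,0,0],[0,0,0],[0,0,0],[0,0,0]]}' -1 50
```

```text
clock: 8.32
position: [526.2, -418.7, 14.2]
eef_rot: [-180.0, -0.1, -72.1]
force: [-0.4, -0.0, -0.7]
finger_gap: 0.995
finger_force: 0.0
clock: 8.98
position: [526.0, -418.5, 13.3]
eef_rot: [-180.0, -0.0, -72.1]
force: [0.2, -1.4, 0.4]
finger_gap: 0.245
finger_force: 49.3
```

```bash
python3 -m inch '{"dp":[[0,0,-0.3],[0,0,-0.2],[0,0,0],[0,0,0],[0,0,0],[0,0,0],[-0.844,0.275,0],[-0.844,0.275,0],[-0.844,0.275,0],[-0.844,0.275,0],[0,0,0],[0,0,0]],"dr":[[0,0,0],[0,0,0],[0,0,0.0753],[0,0,0.0753],[0,0,0.0753],[0,0,0.0753],[0,0,0],[0,0,0],[0,0,0],[0,0,0],[0,0,0],[0,0,0]]}'
python3 - <<'E'
from h import *
f=cams.grab_frame('wrist');save(f,'w4');P=cloud(f)
s=state();print(s['position'],s['eef_rot'],s['qpos'])
hsv=cv2.cvtColor(f['image'],cv2.COLOR_RGB2HSV)
b=sel(P,[450,-245,15],[510,-155,32])
if b.sum()>5: print('blade',cv2.minAreaRect(P[b][:,:2].astype(np.float32)),np.percentile(P[b],[2,50,98],axis=0),b.sum())
m=sel(P,[430,-150,36],[700,-80,54]);print('bar',cv2.minAreaRect(P[m][:,:2].astype(np.float32)))
m=sel(P,[430,-150,60],[500,-80,80]);print('stud',np.median(P[m],0),m.sum())
f=cams.grab_frame('scene');save(f,'s1');
P=cloud(f);b=sel(P,[450,-245,15],[510,-155,32])
print('scene blade',cv2.minAreaRect(P[b][:,:2].astype(np.float32)),np.percentile(P[b],[2,50,98],axis=0),b.sum())
E
```

```text
clock: 9.98
position: [479.2, -281.6, 33.5]
eef_rot: [179.9, 0.1, -89.2]
force: [0.6, -1.3, -1.0]
finger_gap: 0.249
finger_force: 49.2
[ 480.89905172 -283.59893404   34.17989412] [-1.79916740e+02 -7.46430604e-02 -8.92651413e+01] [-3.49911717e+01  2.67384007e+01  1.09286072e+02 -1.72883453e-02
  4.38643514e+01  1.44286368e+02]
bar ((0.0, 0.0), (0.0, 0.0), 0.0)
stud [nan nan nan] 0
scene blade ((490.8929748535156, -223.00546264648438), (7.672939300537109, 41.54603958129883), 0.27176156640052795) [[ 487.20522316 -241.76274656   18.75242458]
 [ 492.22170213 -223.5216595    26.07050417]
 [ 494.73453786 -203.89731805   31.12426488]] 32
  return _methods._mean(a, axis=axis, dtype=dtype,
  ret = um.true_divide(
```

View pics/w4.png

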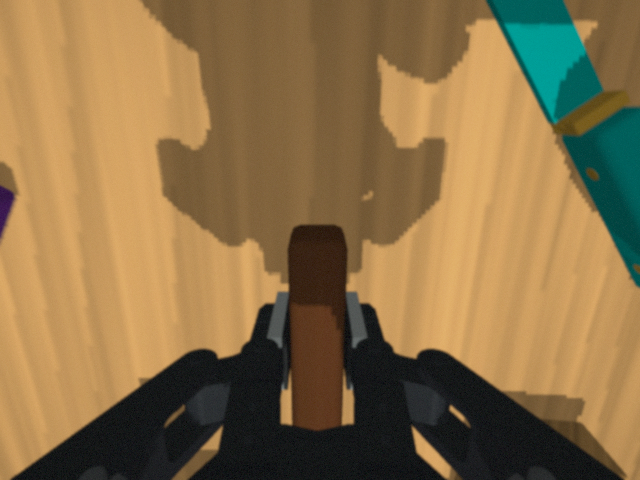

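The wrist view shows the handle gripped straight between the pads, spanning (290-347, 225-430). I'll check the blade in the scene view.

```bash
python3 - <<'E'
from h import *
im=cv2.imread('pics/s1.png')[170:330,190:420]; cv2.imwrite('pics/s1c.png',cv2.resize(im,None,fx=3.4,fy=3.4,interpolation=cv2.INTER_CUBIC))
E
```

```text
(no output)
```

View pics/s1c.png

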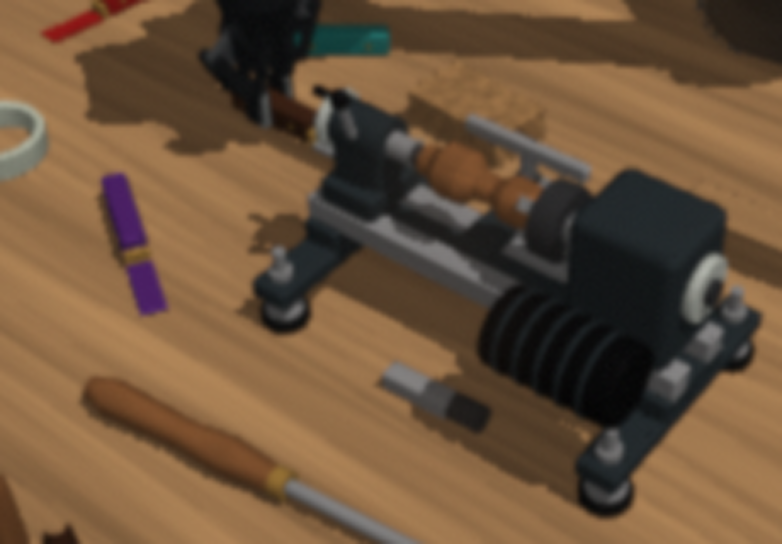

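The scene crop shows the rear right pad at (283,310), the rear left pad at (605,492) and the gripper behind the tailstock at (270,90). The gap isn't clear from here, so I'll lower the feeler and probe the front right foot.

```bash
python3 -m inch '{"dp":[[0,0,0.25],[0,0,0.15],[0,0,0.09],[0,0,0],[0,0,0]],"dr":[[0,0,0],[0,0,0],[0,0,0],[0,0,0],[0,0,0]]}'
python3 -m inch '{"dp":[[-0.2,0,0],[-0.15,0,0],[-0.1,0,0],[-0.05,0,0],[0,0,0],[0,0,0]],"dr":[[0,0,0],[0,0,0],[0,0,0],[0,0,0],[0,0,0],[0,0,0]]}'
```

```text
clock: 10.5
position: [480.6, -284.6, 13.3]
eef_rot: [-180.0, -0.0, -89.4]
force: [0.4, -0.6, 0.4]
finger_gap: 0.246
finger_force: 49.4
clock: 11.0
position: [479.8, -263.0, 13.3]
eef_rot: [180.0, 0.0, -89.3]
force: [0.1, -0.6, -1.6]
finger_gap: 0.247
finger_force: 49.3
```

```bash
python3 -m inch '{"dp":[[-0.05,0,0],[-0.05,0,0],[0,0,0],[0,0,0]],"dr":[[0,0,0],[0,0,0],[0,0,0],[0,0,0]]}' | grep -E "pos|^force"; python3 -m inch '{"dp":[[-0.05,0,0],[-0.05,0,0],[0,0,0],[0,0,0]],"dr":[[0,0,0],[0,0,0],[0,0,0],[0,0,0]]}' | grep -E "pos|^force"
```

```text
position: [479.9, -259.6, 13.5]
force: [0.2, -0.2, -0.9]
position: [479.9, -255.6, 13.6]
force: [1.2, -0.5, -0.4]
```

```bash
python3 -m inch '{"dp":[[-0.05,0,0],[0,0,0],[0,0,0]],"dr":[[0,0,0],[0,0,0],[0,0,0]]}' | grep -E "pos|^force"
```

```text
position: [479.9, -253.6, 13.6]
force: [0.3, -0.6, -1.2]
```

```bash
python3 -m inch '{"dp":[[-0.05,0,0],[0,0,0],[0,0,0]],"dr":[[0,0,0],[0,0,0],[0,0,0]]}' | grep -E "pos|^force"
```

```text
position: [479.9, -251.6, 13.5]
force: [0.8, -0.8, -1.3]
```

```bash
python3 -m inch '{"dp":[[-0.05,0,0],[0,0,0],[0,0,0]],"dr":[[0,0,0],[0,0,0],[0,0,0]]}' | grep -E "pos|^force"
```

```text
position: [479.9, -249.6, 13.6]
force: [0.3, 0.5, -1.4]
```

```bash
python3 -m inch '{"dp":[[-0.04,0,0],[0,0,0],[0,0,0]],"dr":[[0,0,0],[0,0,0],[0,0,0]]}' | grep -E "pos|^force"
```

```text
position: [479.9, -248.0, 13.6]
force: [0.0, -0.1, -0.9]
```

```bash
python3 -m inch '{"dp":[[-0.04,0,0],[0,0,0],[0,0,0]],"dr":[[0,0,0],[0,0,0],[0,0,0]]}' | grep -E "pos|^force"
```

```text
position: [479.8, -246.4, 13.6]
force: [0.9, -0.0, -1.7]
```

```bash
python3 -m inch '{"dp":[[-0.04,0,0],[0,0,0],[0,0,0]],"dr":[[0,0,0],[0,0,0],[0,0,0]]}' | grep -E "pos|^force"
```

```text
position: [479.8, -244.8, 13.6]
force: [0.5, -0.2, -0.8]
```

```bash
python3 -m inch '{"dp":[[-0.04,0,0],[0,0,0],[0,0,0]],"dr":[[0,0,0],[0,0,0],[0,0,0]]}' | grep -E "pos|^force"
```

```text
position: [479.8, -243.2, 13.6]
force: [-0.1, -0.3, -1.9]
```

```bash
python3 -m inch '{"dp":[[-0.04,0,0],[0,0,0],[0,0,0]],"dr":[[0,0,0],[0,0,0],[0,0,0]]}' | grep -E "pos|^force"
python3 - <<'E'
from h import *
for n in ['top','wrist']:
    f=cams.grab_frame(n); P=cloud(f); m=sel(P,[460,-310,12],[500,-150,36])
    hsv=cv2.cvtColor(f['image'],cv2.COLOR_RGB2HSV); b=m&(hsv[...,1]>90)
    print(n,np.round(np.percentile(P[b],[1,50,99],axis=0),1).tolist(),b.sum(), [np.round(x['at']).tolist() for x in boxes_of(f,'blade')][:3])
    if n=='top':
        m=sel(P,[440,-160,36],[520,-90,54]); print(np.percentile(P[m],[2,98],axis=0)); im=f['image'][240:360,300:420,::-1]; cv2.imwrite('pics/t2c.png',cv2.resize(im,None,fx=4.5,fy=4.5,interpolation=cv2.INTER_CUBIC))
E
```

```text
position: [479.8, -241.6, 13.5]
force: [0.8, 0.1, -2.0]
top [[469.9, -211.3, 13.0], [479.6, -194.9, 24.8], [489.1, -182.0, 31.7]] 64 [[482.0, -157.0, 2.0], [476.0, -570.0, 7.0], [390.0, -392.0, 6.0]]
[[ 462.61449532 -126.74108487   39.35363591]
 [ 518.49697829  -95.32586119   52.77362232]]
wrist [[469.9, -282.9, 14.7], [480.5, -249.1, 26.6], [491.1, -199.7, 28.2]] 10873 [[380.0, -358.0, 0.0], [482.0, -253.0, 26.0]]
```

View pics/t2c.png

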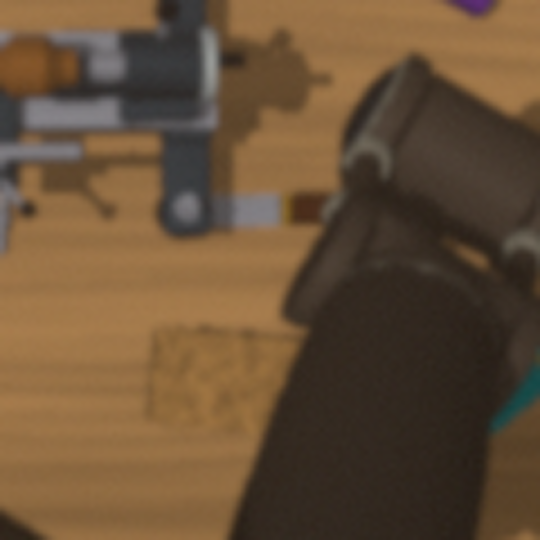

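The crop shows the blade in line with the front right stud (186,207). Its nose is hidden under the foot, the brass end is at (290,208), and there is no resisting force. The nose is already well past the pad's edge, so this is the hanging foot. I'll slide on gently.

```bash
python3 -m inch '{"dp":[[-0.05,0,0],[-0.05,0,0],[-0.05,0,0],[0,0,0],[0,0,0]],"dr":[[0,0,0],[0,0,0],[0,0,0],[0,0,0],[0,0,0]]}' | grep -E "pos|^force"
```

```text
position: [479.7, -235.5, 13.6]
force: [0.5, 0.4, -1.4]
```

```bash
python3 -m inch '{"dp":[[-0.05,0,0],[-0.05,0,0],[-0.05,0,0],[-0.05,0,0],[-0.05,0,0],[0,0,0]],"dr":[[0,0,0],[0,0,0],[0,0,0],[0,0,0],[0,0,0],[0,0,0]]}' | grep -E "pos|^force"
```

```text
position: [479.5, -225.2, 13.5]
force: [0.2, -0.2, -1.1]
```

```bash
python3 -m inch '{"dp":[[-0.05,0,0],[-0.05,0,0],[-0.05,0,0],[-0.05,0,0],[-0.05,0,0],[0,0,0]],"dr":[[0,0,0],[0,0,0],[0,0,0],[0,0,0],[0,0,0],[0,0,0]]}' | grep -E "pos|^force"
```

```text
position: [479.4, -215.3, 13.5]
force: [0.2, -0.2, -1.1]
```

```bash
python3 -m inch '{"dp":[[-0.05,0,0],[-0.05,0,0],[-0.05,0,0],[-0.05,0,0],[-0.05,0,0],[0,0,0]],"dr":[[0,0,0],[0,0,0],[0,0,0],[0,0,0],[0,0,0],[0,0,0]]}' | grep -E "pos|^force"
```

```text
position: [479.2, -205.3, 13.5]
force: [-0.0, 0.7, -0.7]
```

Next I approach the stop in small steps, about 10 mm more.

```bash
python3 -m inch '{"dp":[[-0.05,0,0],[-0.05,0,0],[-0.05,0,0],[0,0,0]],"dr":[[0,0,0],[0,0,0],[0,0,0],[0,0,0]]}' | grep -E "pos|^force"
```

```text
position: [479.2, -199.3, 13.5]
force: [0.5, -0.7, -1.0]
```

```bash
python3 -m inch '{"dp":[[-0.04,0,0],[0,0,0],[0,0,0]],"dr":[[0,0,0],[0,0,0],[0,0,0]]}' | grep -E "pos|^force"
```

```text
position: [479.3, -198.1, 13.6]
force: [-0.6, -0.4, -1.7]
```

```bash
python3 -m inch '{"dp":[[-0.04,0,0],[0,0,0],[0,0,0]],"dr":[[0,0,0],[0,0,0],[0,0,0]]}' | grep -E "pos|^force"
```

```text
position: [479.3, -196.5, 13.6]
force: [-0.4, -0.4, -0.8]
```

```bash
python3 -m inch '{"dp":[[-0.03,0,0],[0,0,0],[0,0,0]],"dr":[[0,0,0],[0,0,0],[0,0,0]]}' | grep -E "pos|^force"
```

```text
position: [479.2, -195.3, 13.6]
force: [-0.7, -1.5, -1.6]
```

```bash
python3 -m inch '{"dp":[[-0.03,0,0],[0,0,0],[0,0,0]],"dr":[[0,0,0],[0,0,0],[0,0,0]]}' | grep -E "pos|^force"
```

```text
position: [479.3, -194.1, 13.6]
force: [-0.2, 0.5, -0.7]
```

```bash
python3 -m inch '{"dp":[[-0.03,0,0],[0,0,0],[0,0,0]],"dr":[[0,0,0],[0,0,0],[0,0,0]]}' | grep -E "pos|^force"
```

```text
position: [479.3, -192.9, 13.6]
force: [-0.5, 0.2, -0.5]
```

```bash
python3 -m inch '{"dp":[[-0.03,0,0],[0,0,0],[0,0,0]],"dr":[[0,0,0],[0,0,0],[0,0,0]]}' | grep -E "pos|^force"
```

```text
position: [479.4, -192.2, 13.7]
force: [-0.4, -2.5, -1.7]
```

```bash
python3 -m inch '{"dp":[[-0.02,0,0],[0,0,0],[0,0,0]],"dr":[[0,0,0],[0,0,0],[0,0,0]]}' | grep -E "pos|^force"
```

```text
position: [479.5, -191.6, 13.8]
force: [-0.9, -5.5, -0.6]
```

The handle has met the stop. I'll ease back 0.4 mm, open, lift away and check.

```bash
python3 -m inch '{"dp":[[0.01,0,0],[0,0,0]],"dr":[[0,0,0],[0,0,0]]}' | grep -E "^force"
python3 -m inch '{"dp":[[0,0,0],[0,0,0],[0,0,0],[0,0,0],[0,0,0],[0,0,0],[0,0,0],[0,0,0]],"dr":[[0,0,0],[0,0,0],[0,0,0],[0,0,0],[0,0,0],[0,0,0],[0,0,0],[0,0,0]]}' 0.3
python3 -m inch '{"dp":[[0,0,-0.2],[0,0,-0.4],[0,0,-0.8],[0.3,0,-0.8],[0.5,0,-0.8],[0.5,0,-0.8],[0.5,0,-0.8],[0.5,0,-0.8],[0,0,0],[0,0,0]],"dr":[[0,0,0],[0,0,0],[0,0,0],[0,0,0],[0,0,0],[0,0,0],[0,0,0],[0,0,0],[0,0,0],[0,0,0]]}'
python3 - <<'E'
from h import *
f=cams.grab_frame('wrist');save(f,'w5');P=cloud(f)
m=sel(P,[440,-260,13],[520,-128,36]);print('handle',cv2.minAreaRect(P[m][:,:2].astype(np.float32)),np.percentile(P[m][:,2],[10,50,90]))
m=sel(P,[430,-150,36],[530,-90,54]);print('bar',cv2.minAreaRect(P[m][:,:2].astype(np.float32)))
m=sel(P,[430,-150,60],[500,-80,80]);print('stud',np.median(P[m],0),m.sum())
E
```

```text
force: [-0.7, -4.3, -2.1]
clock: 18.7
position: [479.2, -191.2, 13.6]
eef_rot: [180.0, 0.0, -89.3]
force: [0.3, -0.2, 0.2]
finger_gap: 0.652
finger_force: 0.0
clock: 19.53
position: [481.8, -285.4, 233.2]
eef_rot: [-179.7, -0.2, -89.4]
force: [0.5, -0.5, -0.9]
finger_gap: 0.649
finger_force: 0.0
handle ((491.24176025390625, -181.82293701171875), (57.66769027709961, 107.67800903320312), 0.27461424469947815) [20.4447917  26.12348973 27.77345477]
bar ((495.2763977050781, -114.69395446777344), (68.6707992553711, 34.90987014770508), 0.9308085441589355)
stud [ 478.45796438 -117.24703058   69.61004555] 131
```

View pics/w5.png

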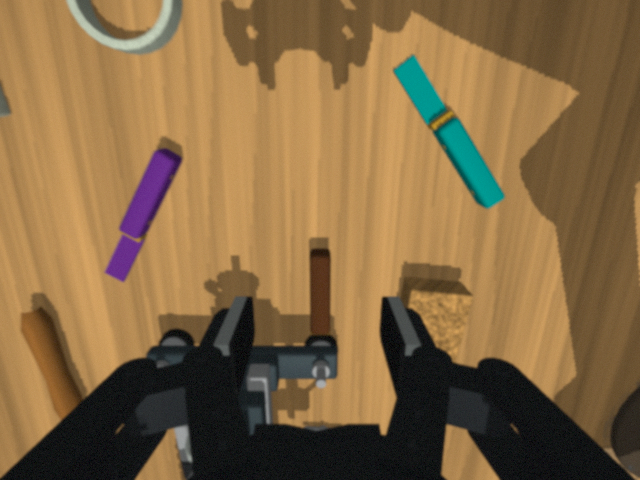

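The handle lies at (319,250-335), with its front against the black pad and in line with the stud at (320,370). The gripper is well clear, so I'm handing in.

```bash
python3 -c "
from h import *
print(r.job_done())"
```

```text
the job is handed in; nothing more can be done
None
```

The front right foot is the one that hangs clear: the feeler is in under it right up to the handle, centred and flat, and the job was handed in after about 20 s with nothing seen knocked or moved; the verdict itself was not shown.

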